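Press the popped-up scan target home

ROBOT

A 6-joint arm with a two-finger parallel gripper is mounted at the origin on the work surface. World frame = base frame: x ahead of the robot, y to its left, z up, the work surface at z = 0. Lengths are in m, angles in degrees, forces in N, time in s.
With the tool pointing down it reaches from about 0.375 to 0.975 m from the base axis. Payload 3.8 kg.
Tool frame: the origin (TCP) lies between the finger pads; the fingertips stand 14 mm ahead of it and the grasp point (between the pads) lies 5 mm behind it (bot.finger_overhang is the distance from the TCP to the fingertips, in m); z points along the fingers, y is the line along which they close (so a half turn about z gives the same grasp; the last joint's range is limited). The gripper opens to 88 mm and grips with 3 to 60 N. Pads are 18 mm wide; open, the fingers measure 123 mm over their backs; the gripper's body (75 mm by 187 mm) begins 45 mm behind the grasp point.
Start: joints at [68.302, 15.12, 91.902, -0, 72.978, -2.114], TCP at [0.226, 0.636, 0.221] pointing down, gripper open.
Joint ranges: [-150.88, 150.88], [-54.13, 125.18], [17.81, 147.31], [-75.09, 255.09], [0, 152.58], [-146.25, 146.25]. Speed limits (degrees/s): [147.25, 147.25, 180, 180, 180, 180].

INTERFACE

Orientations are given as a 3x3 rotation matrix whose columns are the frame's x, y, z axes.
In Python, from station import sense, eyes, bot gives the robot as it stands. The module is installed in compiled form; this text tells all that it offers.
- The arm moves only by the tool arm_command, never from a script. Its argument "deltas" is a list of rows, each a list of 3 entries, a list of its own where there are three numbers: the shift along the tool's x, y, z in cm, then the turn, a rotation vector about the tool's x, y, z in degrees, then the gripper's target within -1 to 1 (fully open at 1, half-way at 0, shut at -1). A call has 1 to 10 rows; each row shifts and turns the commanded pose from where the row before left it, along the tool's axes as they then stand; what a row does not reach is not made up. A row lasts 1/12 s, in which the tool goes at most 41.7 mm and 7.16 degrees, less where a joint would pass 70% of its speed; a pose out of reach is approached as far as the arm can. A call with a gripper value outside its range is refused whole. The fingers move at their own pace and stop on an object; "grip_force" is the grip in N (left out, the last holds). Time passes only in rows, so rows that do not move let the fingers close. It gives the time, the measured TCP pose, the force, the opening and the grip force at its end, in the units of the state.
- sense(): the state, without advancing time (a new reading comes with each control period).
- eyes.grab_frame(name): name is "side" or "top"; returns a dict with "color" (480x640x3 uint8, red, green, blue), "range_z" (480x640 float32, m along the optical axis (not along the pixel's ray), 0 where there is no reading), "mtx" (3x3 intrinsics, pixels), "T" (4x4, takes a point from camera to world coordinates). Camera axes: x right, y up, looking along -z (the intrinsics and any distortion apply to the point x, -y, -z); pixel columns grow to the right and rows downward; lengths in m; the calibration is good to about 2 mm. A picture is of the moment at which its call begins.
- bot.job_done(): hands the job in; it is judged then, once.
The state is a dict: "t": time; "qpos": joint angles; "joint_vel": joint speeds; "effort": joint torques, N m; "ee_pos": TCP position; "tool_rot": TCP orientation; "wrist_force": force on the tool from outside, world axes, zero at the start; "moment": the same for the moment, N m; "opening": finger opening in m; "grasp_force": force on a finger pad.
Only numpy, scipy, OpenCV 4.12 (cv2) and the standard library are available. Lean on these libraries where they do the work, as an engineer would, in place of code of your own. Each camera call takes 0.05 s, during which the arm holds its last target. There are 200 camera calls.

TASK

One of the five round black scan targets on top of the white printed cover has popped up and stands higher than the others. With closed fingertips, press that one gently straight down until it is fully home, level with the others, then draw back clear. Do not pull it up, and leave the other four targets, the cover and the things around it untouched.

Things in the scene. Friction and masses are not known exactly. Their poses are not given: they have to be found in the camera images.
- cover: White round 3D-printed cover, 340 mm across, fixed on a low tripod stand. Origin on the table under its centre, z up; its flat crown is 254 mm across, upper face at z = 120 mm; the flank slopes down around it to z = 55 mm, with flat 8 mm black sticker dots. A white ring (57 mm across, 14 mm high) stands on the crown at x = 40 mm, y = 0. Five scan targets sit elsewhere on the crown, at least 80 mm apart.
- target_a_top (a point): centre of the flat top of the popped-up target's head, which moves down with the pin. All five targets look alike: round black head 26 mm across, 5 mm thick, white spot, on a 16 mm rubber neck. This one's top starts 22.5 to 25.5 mm above the crown, 11 to 14 mm higher than the rest (11.5 mm, home). Which place on the crown it has changes from run to run.
- target_a_pin (a joint): how far the popped-up target's pin is pushed down (m): 0 to 0.003 at the start, 0.014 fully home against its stop. It slides straight down against a steady friction of about 2.5 N and stays where it is left; pulled, it would come up (negative values). The head sits on a rubber cushion that gives 1 mm per 3.5 N (6 mm at most) and springs back, so press about 1 mm beyond the home height.
- target_a: the popped-up target: origin on the crown's upper face, under the centre of its head
- target_b: one of the four targets that are already home: origin on the crown's upper face under the centre of its head, whose top is 11.5 mm above; z up. Leave it alone.
- target_c: one of the four targets that are already home: origin on the crown's upper face under the centre of its head, whose top is 11.5 mm above; z up. Leave it alone.
- target_d: one of the four targets that are already home: origin on the crown's upper face under the centre of its head, whose top is 11.5 mm above; z up. Leave it alone.
- target_e: one of the four targets that are already home: origin on the crown's upper face under the centre of its head, whose top is 11.5 mm above; z up. Leave it alone.
- spray_can: Bystander, loose: a capped, upright matting-spray can, 52 mm across and 120 mm tall; origin at the centre of its underside.
- ref_ball: Bystander, loose: a white scan reference ball, 38 mm across, on a slim stem and a 60 mm round foot, 87 mm tall; origin at the centre of its underside.
- screwdriver: Bystander, loose: a screwdriver lying on the table between the robot and the cover.
- clamp: Bystander, loose: a small black screw clamp lying on the table beyond the cover, body 60 x 20 x 42 mm; origin at the centre of its underside.

How it is judged:
By the outcome, as a careful person would: the job done as asked, in the order asked, and still so for the second after the job is handed in, with the robot touching nothing.
It also fails if it takes over 32 s, if anything falls off the work surface, if the arm or the gripper's body presses on something with over 40 N, if the wrist force passes 120 N, or if a joint passes its speed limit or range.

## Working session

There is one attempt and no reset: what is moved stays moved. The work goes in short steps, Python scripts to look and compute and a tool call to move; the robot and the scene stay as the last step left them, time stands still between calls to the robot, and variables do not carry over. Pictures are saved under pics/ and viewed, at most 10 in all, crops included, and the job is handed in when it is done.

Besides the shell and the picture viewer there is one more tool, called after "Call:" as name([rows], argument=value, ...), one row to a line, values as JSON. arm_command: Moves the arm, as the interface text tells. Its arguments: {"type":"object","properties":{"deltas":{"type":"array","items":{"type":"array"}},"grip_force":{"type":"number"}},"required":["deltas"]}

```bash
mkdir -p pics
python3 - <<'E'
from station import sense,eyes,bot
import cv2,numpy as np
s=sense();print(s['t'],s['ee_pos'],s['tool_rot'],s['wrist_force'],s['opening'],bot.finger_overhang)
for n in('top','side'):
    f=eyes.grab_frame(n);np.savez(f'{n}0.npz',**f)
    cv2.imwrite(f'pics/{n}0.png',f['color'][...,::-1]);print(n,f['mtx'],f['T'],[k for k in f])
E
```

```text
0.0 [0.22599445 0.63527332 0.21972985] [[-9.42153411e-01  3.35181029e-01 -7.91997416e-04]
 [ 3.35181957e-01  9.42151287e-01 -2.00227283e-03]
 [ 7.50575154e-05 -2.15191142e-03 -9.99997682e-01]] [-0.13818164  0.7852618   0.27790161] 0.08810660942264556 0.014
top [[516.45414594   0.         317.28412803]
 [  0.         516.45414594 243.05886448]
 [  0.           0.           1.        ]] [[-0.08514094  0.9753107  -0.20376473  0.36399908]
 [-0.99635512 -0.08226389  0.02256406  0.07487911]
 [ 0.00524449  0.20494315  0.97875983  1.16011113]
 [ 0.          0.          0.          1.        ]] ['color', 'range_z', 'mtx', 'T']
side [[515.73403798   0.         315.98437964]
 [  0.         515.73403798 232.23357261]
 [  0.           0.           1.        ]] [[ 0.76605745  0.4272672  -0.48020696  0.12322211]
 [-0.64268697  0.49699136 -0.58305492 -0.48023025]
 [-0.01046154  0.75527633  0.65532299  0.73354034]
 [ 0.          0.          0.          1.        ]] ['color', 'range_z', 'mtx', 'T']
```

View pics/top0.png

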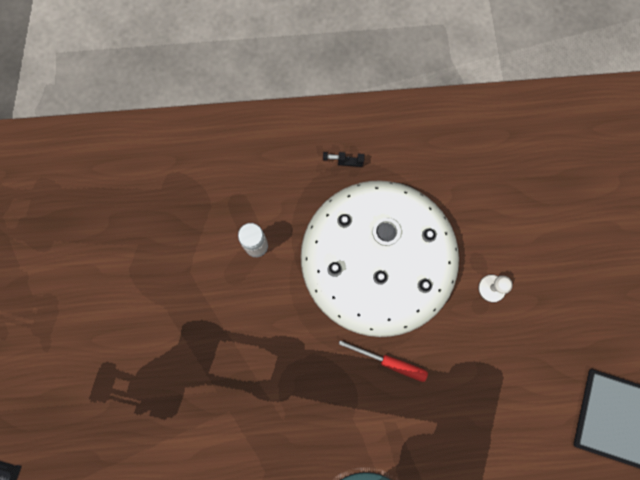

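View pics/side0.png

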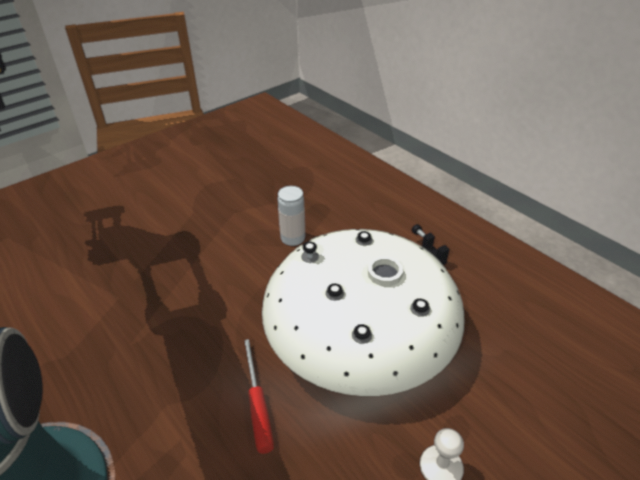

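The popped target is the one at top (335,268) / side (310,248), where a neck shows beneath its head. The others (top: 345,220; 430,235; 381,277; 425,285) look home. Next I'll measure all five heights.

Run:
```python
import cv2,numpy as np
def heads(n,seeds):
    f=np.load(f'{n}0.npz');g=cv2.cvtColor(f['color'],cv2.COLOR_RGB2GRAY)
    out=[]
    for u,v in seeds:
        w=np.zeros_like(g);cv2.circle(w,(u,v),13,255,-1)
        m=((g<95)&(w>0)).astype(np.uint8)
        c=max(cv2.findContours(m,cv2.RETR_EXTERNAL,cv2.CHAIN_APPROX_NONE)[0],key=cv2.contourArea)
        e=cv2.fitEllipse(cv2.convexHull(c));k=np.zeros_like(g);cv2.drawContours(k,[c],-1,1,-1)
        out.append((e,np.median(f['range_z'][k>0])))
    return f,out
def pt(f,uv,d):
    K=f['mtx'];p=np.array([(uv[0]-K[0,2])/K[0,0],-(uv[1]-K[1,2])/K[1,1],-1])*d
    return (f['T']@[*p,1])[:3]
ft,t=heads('top',[(335,268),(345,220),(430,235),(381,277),(425,285)])
fs,s=heads('side',[(310,248),(364,237),(420,306),(335,291),(362,332)])
for (a,da),(b,db) in zip(t,s):
    P=[]
    o=[];r=[]
    for f,e in((ft,a),(fs,b)):
        x=pt(f,e[0],1);c=f['T'][:3,3];o.append(c);r.append((x-c)/np.linalg.norm(x-c))
    A=[np.eye(3)-np.outer(q,q) for q in r]
    X=np.linalg.solve(A[0]+A[1],A[0]@o[0]+A[1]@o[1])
    print(np.round(a[0],1),np.round(a[1],1),np.round(b[0],1),np.round(b[1],1),'tri',X.round(4),'top',pt(ft,a[0],da).round(4),'side',pt(fs,b[0],db).round(4))
# crown depth
for n,f,px in(('top',ft,[(360,250),(400,260),(370,300),(322,240)]),('side',fs,[(340,265),(380,320),(310,310)])):
    for u,v in px: print(n,pt(f,(u,v),f['range_z'][v,u]).round(4))
```

```text
[334.7 267.9] [11.6 12. ] [309.3 247.7] [23.1 25.6] tri [0.522  0.0215 0.1434] top [0.5223 0.0213 0.1444] side [0.5267 0.0282 0.1358]
[344.2 219.8] [11.  12.5] [364.  237.9] [11.9 14.7] tri [ 0.6227 -0.0081  0.1273] top [ 0.6222 -0.0081  0.1312] side [ 0.6194 -0.0105  0.1306]
[429.1 234.3] [11.3 12.4] [420.6 306.6] [14.8 17.7] tri [ 0.5776 -0.179   0.1274] top [ 0.5773 -0.1785  0.1305] side [ 0.5752 -0.1801  0.13  ]
[380.4 276.5] [11.9 12.5] [335.  291.2] [14.2 16.6] tri [ 0.4993 -0.0697  0.127 ] top [ 0.4992 -0.0694  0.1307] side [ 0.497  -0.0716  0.1301]
[424.8 284.9] [12.  12.4] [362.2 333.1] [16.2 18.4] tri [ 0.4749 -0.1571  0.1266] top [ 0.4748 -0.1563  0.1308] side [ 0.4727 -0.1587  0.1298]
top [ 0.5582 -0.035   0.1225]
top [ 0.5307 -0.1143  0.1218]
top [ 0.4551 -0.0451  0.1182]
top [0.5873 0.0405 0.1147]
side [ 0.5495 -0.0253  0.1196]
side [ 0.5153 -0.1536  0.1211]
side [ 0.4473 -0.0696  0.1209]
```

Call:
arm_command([
  [[-2.4,-2.4,0],[0,0,0],-1],
  [[-2.4,-2.4,0],[0,0,0],-1],
  [[-2.4,-2.4,0],[0,0,0],-1],
  [[-2.4,-2.4,0],[0,0,0],-1],
  [[-2.4,-2.4,0],[0,0,0],-1],
  [[-2.4,-2.4,0],[0,0,0],-1],
  [[-2.4,-2.4,0],[0,0,0],-1],
  [[-2.4,-2.4,0],[0,0,0],-1],
  [[-2.4,-2.4,0],[0,0,0],-1],
  [[-2.4,-2.4,0],[0,0,0],-1],
], grip_force=10)

```text
t: 0.93
ee_pos: [0.372, 0.3276, 0.2206]
tool_rot: [[-0.942, 0.335, -0.0], [0.335, 0.942, -0.0], [0.0, -0.001, -1.0]]
wrist_force: [0.2, 0.0, -0.9]
opening: 0.0233
grasp_force: 0.0
```

Call:
arm_command([
  [[-2.4,-2.4,0],[0,0,0],-1],
  [[-2.4,-2.4,0],[0,0,0],-1],
  [[-2.4,-2.4,0],[0,0,0],-1],
  [[-2.4,-2.4,0],[0,0,0],-1],
  [[-2.4,-2.4,0],[0,0,0],-1],
  [[-2.4,-2.4,0],[0,0,0],-1],
  [[-2.4,-2.4,0],[0,0,0],-1],
  [[-2.4,-2.4,0],[0,0,0],-1],
  [[-2.4,-2.4,0],[0,0,0],-1],
  [[0,0,0],[0,0,0],-1],
])

```text
t: 1.77
ee_pos: [0.5048, 0.0488, 0.2208]
tool_rot: [[-0.941, 0.339, 0.001], [0.339, 0.941, -0.003], [-0.002, -0.002, -1.0]]
wrist_force: [0.8, 0.2, -0.9]
opening: 0.0006
grasp_force: 0.0
```

Call:
arm_command([
  [[-1.25,-1.05,0],[0,0,0],-1],
  [[-1.25,-1.05,0],[0,0,0],-1],
  [[0,0,1],[0,0,0],-1],
  [[0,0,1],[0,0,0],-1],
  [[0,0,1],[0,0,0],-1],
  [[0,0,1],[0,0,0],-1],
  [[0,0,0],[0,0,0],-1],
  [[0,0,0],[0,0,0],-1],
  [[0,0,0],[0,0,0],-1],
])

```text
t: 2.52
ee_pos: [0.5194, 0.0258, 0.1809]
tool_rot: [[-0.942, 0.334, -0.0], [0.334, 0.942, 0.0], [0.0, -0.0, -1.0]]
wrist_force: [0.5, -0.2, -0.6]
opening: 0.0004
grasp_force: 0.0
```

Run:
```python
from station import sense,eyes
import cv2,numpy as np
s=sense();print(s['t'],s['ee_pos'],s['wrist_force'],s['opening'])
f=eyes.grab_frame('side')['color'];g=eyes.grab_frame('top')['color']
a=cv2.resize(f[170:290,250:370],(480,480),interpolation=2);b=cv2.resize(g[208:328,275:355],(320,480),interpolation=2)
cv2.imwrite('pics/near.png',np.hstack([a,b])[...,::-1])
```

```text
2.5167 [0.51936907 0.02584449 0.18089972] [ 0.47445004 -0.18309255 -0.60580986] 0.00036705841907957315
```

View pics/near.png

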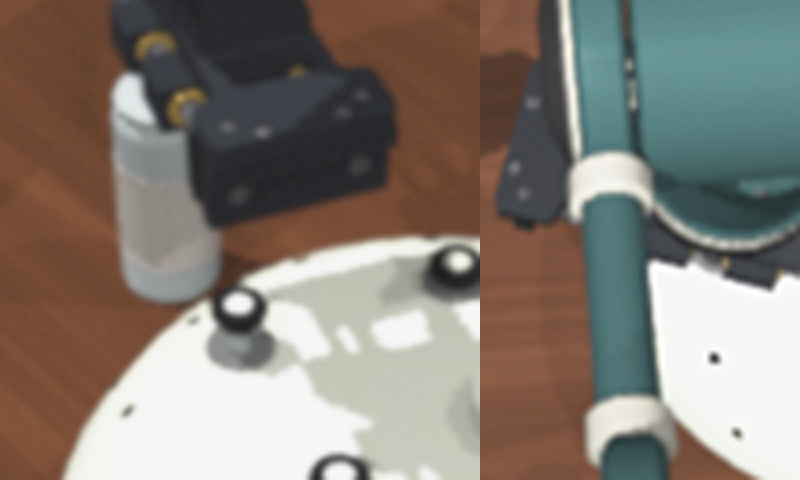

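The gripper block spans about (190-395, 70-225) in the side crop, and the head is at (238,308), i.e. full-frame (309.5,247). The arm blocks the top view. I'll project the expected tip and finger points to check they line up.

Run:
```python
from station import sense
import numpy as np
f=np.load('side0.npz');s=sense();R=s['tool_rot'];p=s['ee_pos']
def pr(X):
    c=np.linalg.inv(f['T'])@[*X,1];c=c[:3];K=f['mtx'];return np.array([K[0,0]*c[0]/-c[2]+K[0,2],-K[1,1]*c[1]/-c[2]+K[1,2]])
cr=lambda X:((pr(X)-[250,170])*4).round()
print('tip',cr(p+R@[0,0,.014]),'behind 50mm',cr(p-R@[0,0,.05]))
for dx in(-.009,.009):
  for dy in(-.0175,.0175): print(dx,dy,cr(p+R@[dx,dy,.014]))
for X in((.522,.0213,.1444),(.5205,.0205,.1444),(.52,.020,.1444)):print('head',X,cr(X))
```

```text
tip [227. 265.] behind 50mm [223. 143.]
-0.009 -0.0175 [262. 286.]
-0.009 0.0175 [233. 234.]
0.009 -0.0175 [221. 296.]
0.009 0.0175 [193. 244.]
head (0.522, 0.0213, 0.1444) [239. 309.]
head (0.5205, 0.0205, 0.1444) [237. 312.]
head (0.52, 0.02, 0.1444) [237. 313.]
```

Run:
```python
from station import sense,eyes
import cv2,numpy as np
f=eyes.grab_frame('side');np.savez('side1.npz',**f);print(sense()['ee_pos'],sense()['qpos'],f['T'].round(3).tolist())
cv2.imwrite('pics/side1.png',f['color'][...,::-1])
```

```text
[0.52003014 0.02552283 0.18175656] [ 6.84173383e-02 -4.58324886e-02  1.13216400e+02  3.20943646e-04
  6.67507293e+01 -7.03640137e+01] [[0.766, 0.427, -0.48, 0.123], [-0.643, 0.497, -0.583, -0.48], [-0.01, 0.755, 0.655, 0.734], [0.0, 0.0, 0.0, 1.0]]
```

View pics/side1.png

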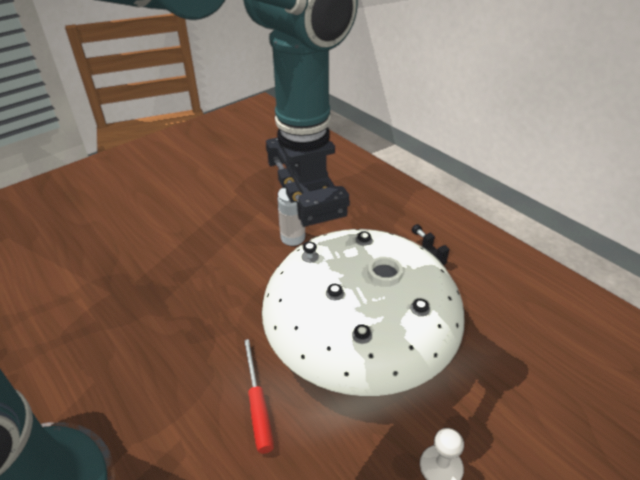

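The dark gripper block sits at about (300-348, 185-222), and no fingertip shows at the predicted (307,236). I'll get its true 3D extent from the range image.

Run:
```python
import numpy as np
from station import sense
f=np.load('side1.npz');K=f['mtx'];z=f['range_z'].astype(float);z0=np.load('side0.npz')['range_z']
v,u=np.mgrid[:480,:640];P=np.stack([(u-K[0,2])/K[0,0]*z,-(v-K[1,2])/K[1,1]*z,-z,np.ones_like(z)],-1)@f['T'].T
s=sense();Q=(P[...,:3]-s['ee_pos'])@s['tool_rot']*1000
for vv in range(160,244,6):
    print(vv,[(uu,*Q[vv,uu].round().astype(int).tolist()) for uu in range(276,352,9) if abs(z[vv,uu]-z0[vv,uu])>.03 and z[vv,uu]>0])
```

```text
160 [(276, 25, 69, -99), (285, 25, 17, -131), (294, 28, -39, -166), (303, 15, -37, -161), (312, 2, -37, -158), (321, -11, -39, -156)]
166 [(285, 24, 21, -118), (294, 21, -15, -140), (303, 16, -40, -154), (312, 2, -39, -149), (321, -11, -39, -146)]
172 [(285, 25, 22, -106), (294, 23, -21, -133), (303, 16, -40, -144), (312, 2, -39, -139), (321, -11, -40, -137)]
178 [(285, 29, 8, -105), (294, 24, -21, -123), (303, 16, -40, -133), (312, 3, -40, -130), (321, -11, -40, -127)]
184 [(285, 34, -6, -105), (294, 22, -12, -106), (303, 17, -42, -125), (312, 5, -46, -124), (321, -8, -46, -121), (330, -17, -58, -126), (348, -218, 324, 181)]
190 [(285, 35, -9, -96), (294, 26, -26, -105), (303, 23, -57, -126), (312, 0, -31, -102), (321, -1, -65, -125), (330, -12, -70, -126), (339, -24, -74, -125)]
196 [(294, 29, -32, -100), (303, 27, -70, -126), (312, 16, -74, -125), (321, 4, -78, -125), (330, -7, -83, -125), (339, -20, -86, -124), (348, -31, -91, -124)]
202 [(294, 28, -30, -87), (303, 31, -82, -125), (312, 20, -86, -124), (321, 8, -90, -124), (330, -4, -92, -122), (339, -17, -93, -120), (348, -32, -88, -112)]
208 [(303, 35, -91, -122), (312, 22, -92, -120), (321, 8, -90, -114), (330, -5, -91, -111), (339, -19, -89, -106)]
214 [(303, 34, -89, -110), (312, 22, -90, -108), (321, 6, -83, -98), (330, -7, -84, -95), (339, -21, -84, -90)]
220 [(303, 33, -83, -94), (312, 20, -84, -91), (321, 6, -84, -88), (330, -8, -83, -82)]
226 [(303, 33, -84, -85)]
232 []
238 []
```

The body is seen end-on, so it probably hides the fingers. Turning the tool about 90° should expose the fingertips to the side camera.

Call:
arm_command([
  [[0,0,0],[0,0,7],-1],
  [[0,0,0],[0,0,7],-1],
  [[0,0,0],[0,0,7],-1],
  [[0,0,0],[0,0,7],-1],
  [[0,0,0],[0,0,7],-1],
  [[0,0,0],[0,0,7],-1],
  [[0,0,0],[0,0,7],-1],
  [[0,0,0],[0,0,7],-1],
  [[0,0,0],[0,0,7],-1],
  [[0,0,0],[0,0,7],-1],
])

```text
t: 3.5
ee_pos: [0.52, 0.0253, 0.1817]
tool_rot: [[-0.001, 1.0, 0.001], [1.0, 0.001, 0.0], [0.0, 0.001, -1.0]]
wrist_force: [-0.1, -0.4, 0.7]
opening: 0.0003
grasp_force: 0.0
```

Call:
arm_command([
  [[0,0,0],[0,0,7],-1],
  [[0,0,0],[0,0,7],-1],
  [[0,0,0],[0,0,7],-1],
  [[0,0,0],[0,0,0],-1],
  [[0,0,0],[0,0,0],-1],
])

```text
t: 3.92
ee_pos: [0.5199, 0.0253, 0.1816]
tool_rot: [[0.348, 0.937, 0.001], [0.937, -0.348, 0.0], [0.0, 0.001, -1.0]]
wrist_force: [0.4, 0.9, 0.2]
opening: 0.0006
grasp_force: 0.0
```

```bash
cat > look.py <<'E'
import sys,cv2,numpy as np
from station import sense,eyes
s=sense();f=eyes.grab_frame('side');np.savez('side1.npz',**f);R=s['tool_rot'];p=s['ee_pos']
def pr(X):
    c=(np.linalg.inv(f['T'])@[*X,1])[:3];K=f['mtx'];return [K[0,0]*c[0]/-c[2]+K[0,2],-K[1,1]*c[1]/-c[2]+K[1,2]]
cr=lambda X:((np.array(pr(X))-[240,140])*4).round().tolist()
print(s['t'],p.round(4),s['wrist_force'].round(2),s['opening'],R.round(3).tolist())
for q in((0,0,14),(9,17,14),(9,-17,14),(-9,17,14),(-9,-17,14),(0,0,-50)):print(q,cr(p+R@(np.array(q)/1000)))
cv2.imwrite('pics/'+sys.argv[1],cv2.resize(f['color'][140:270,240:390],(600,520),interpolation=2)[...,::-1])
E
python3 look.py turn.png
```

```text
3.9167 [0.5199 0.0253 0.1816] [0.4  0.92 0.21] 0.0005561804400771212 [[0.348, 0.937, 0.001], [0.937, -0.348, 0.0], [0.0, 0.001, -1.0]]
(0, 0, 14) [267.0, 385.0]
(9, 17, 14) [299.0, 363.0]
(9, -17, 14) [222.0, 381.0]
(-9, 17, 14) [313.0, 389.0]
(-9, -17, 14) [235.0, 408.0]
(0, 0, -50) [264.0, 264.0]
```

View pics/turn.png

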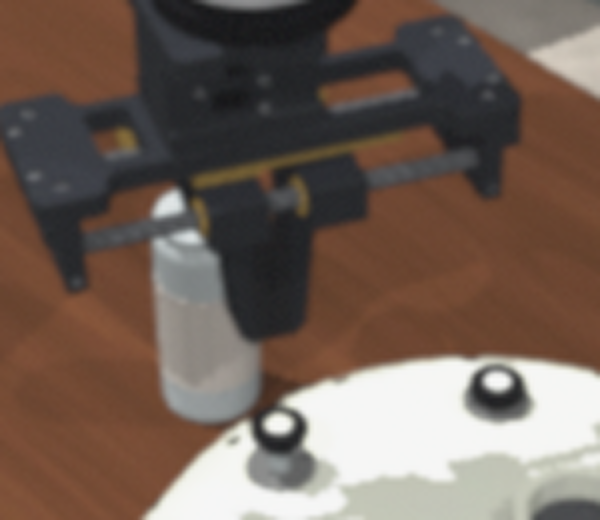

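The closed fingers end at about crop (275,330), while the reported pose predicts (267,385). I'll resolve that with the range image, comparing the fingertip against the head.

```bash
cat > rng.py <<'E'
import numpy as np
f=np.load('side1.npz');K=f['mtx'];z=f['range_z'].astype(float);c=f['color'].max(-1)
v,u=np.mgrid[:480,:640];P=(np.stack([(u-K[0,2])/K[0,0]*z,-(v-K[1,2])/K[1,1]*z,-z,np.ones_like(z)],-1)@f['T'].T)[...,:3]
from station import sense
s=sense();Q=(P-s['ee_pos'])@s['tool_rot']*1000
E
python3 - <<'E'
from rng import *
for vv in range(200,230,3):print(vv,[(uu,*P[vv,uu].round(3).tolist(),Q[vv,uu].round().astype(int).tolist()) for uu in(297,301,305,309,313,317) if c[vv,uu]<90])
print('head');
for vv in range(240,254,2):print(vv,[(uu,*P[vv,uu].round(4).tolist()) for uu in(304,307,310,313)])
print('body ends',[Q[vv,uu].round().tolist() for vv,uu in((175,245),(208,259),(155,365),(185,362),(170,368))])
E
```

```text
200 [(297, 0.486, 0.003, 0.273, [-33, -24, -92]), (301, 0.492, 0.002, 0.271, [-32, -18, -89]), (305, 0.498, -0.0, 0.269, [-31, -11, -87]), (309, 0.523, 0.021, 0.245, [-3, 4, -63]), (313, 0.525, 0.013, 0.248, [-10, 9, -66]), (317, 0.531, 0.011, 0.246, [-10, 15, -65])]
203 [(297, 0.501, 0.023, 0.248, [-9, -17, -67]), (301, 0.506, 0.02, 0.248, [-10, -11, -66]), (305, 0.514, 0.019, 0.244, [-8, -4, -62]), (309, 0.519, 0.016, 0.243, [-9, 2, -62]), (313, 0.526, 0.015, 0.24, [-8, 9, -59]), (317, 0.532, 0.013, 0.238, [-7, 16, -57])]
206 [(297, 0.501, 0.024, 0.242, [-8, -17, -60]), (301, 0.507, 0.021, 0.24, [-8, -11, -59]), (305, 0.514, 0.02, 0.238, [-7, -4, -56]), (309, 0.519, 0.017, 0.237, [-8, 2, -56]), (313, 0.525, 0.014, 0.235, [-9, 9, -54]), (317, 0.722, 0.242, -0.001, [274, 114, 182])]
209 [(297, 0.5, 0.022, 0.238, [-10, -18, -56]), (301, 0.506, 0.02, 0.236, [-10, -11, -54]), (305, 0.512, 0.019, 0.233, [-9, -4, -52]), (309, 0.52, 0.018, 0.23, [-7, 3, -48]), (313, 0.525, 0.014, 0.23, [-9, 9, -48]), (317, 0.714, 0.232, 0.001, [262, 110, 181])]
212 [(297, 0.501, 0.024, 0.23, [-8, -17, -48]
[... 1295 characters left out ...]
, (310, 0.5258, 0.025, 0.147), (313, 0.5306, 0.0228, 0.1457)]
246 [(304, 0.5161, 0.0291, 0.1453), (307, 0.5199, 0.0257, 0.1454), (310, 0.5225, 0.0209, 0.1472), (313, 0.5264, 0.0177, 0.1471)]
248 [(304, 0.5118, 0.0237, 0.1471), (307, 0.5162, 0.0213, 0.1461), (310, 0.5211, 0.0193, 0.1446), (313, 0.5246, 0.0156, 0.1451)]
250 [(304, 0.1232, -0.4802, 0.7335), (307, 0.5133, 0.0176, 0.146), (310, 0.5171, 0.0144, 0.1459), (313, 0.5214, 0.0117, 0.1452)]
252 [(304, 0.523, 0.0387, 0.1204), (307, 0.5126, 0.0169, 0.1422), (310, 0.5164, 0.0137, 0.1422), (313, 0.5217, 0.0122, 0.1401)]
body ends [[8.0, -89.0, -125.0], [-34.0, -82.0, -93.0], [433.0, 305.0, 182.0], [-33.0, 80.0, -93.0], [-32.0, 89.0, -117.0]]
```

The depth data show the fingertips about 31 mm further back than the stated overhang: the lowest finger points are near z≈0.197, with the TCP reading 0.182. Laterally everything agrees. I'll centre over the head and descend slowly, using the force reading to detect contact.

Call:
arm_command([
  [[-0.37,0.3,0],[0,0,0],-1],
  [[0,0,0.6],[0,0,0],-1],
  [[0,0,0.6],[0,0,0],-1],
  [[0,0,0.5],[0,0,0],-1],
  [[0,0,0],[0,0,0],-1],
  [[0,0,0],[0,0,0],-1],
])

```text
t: 4.47
ee_pos: [0.5203, 0.0208, 0.163]
tool_rot: [[0.351, 0.936, -0.002], [0.936, -0.351, 0.0], [-0.001, -0.002, -1.0]]
wrist_force: [0.0, 0.2, 0.2]
opening: 0.0002
grasp_force: 0.0
```

Call:
arm_command([
  [[0,0,0.2],[0,0,0],-1],
  [[0,0,0.2],[0,0,0],-1],
  [[0,0,0.2],[0,0,0],-1],
  [[0,0,0],[0,0,0],-1],
  [[0,0,0],[0,0,0],-1],
])

```text
t: 4.88
ee_pos: [0.521, 0.0208, 0.1579]
tool_rot: [[0.351, 0.936, -0.0], [0.936, -0.351, -0.0], [-0.0, -0.0, -1.0]]
wrist_force: [-0.2, 0.1, -0.4]
opening: 0.0003
grasp_force: 0.0
```

```bash
python3 look.py c1.png
python3 - <<'E'
from rng import *
m=(c<70);
for vv in range(214,246,3):print(vv,[(uu,*P[vv,uu].round(3).tolist()) for uu in(299,303,307,311,315) if m[vv,uu]])
E
```

```text
4.8833 [0.521  0.0208 0.1579] [-0.19  0.13 -0.4 ] 0.0003371289665975777 [[0.351, 0.936, -0.0], [0.936, -0.351, -0.0], [-0.0, -0.0, -1.0]]
(0, 0, 14) [277.0, 431.0]
(9, 17, 14) [308.0, 409.0]
(9, -17, 14) [233.0, 427.0]
(-9, 17, 14) [323.0, 436.0]
(-9, -17, 14) [246.0, 455.0]
(0, 0, -50) [274.0, 314.0]
214 [(299, 0.486, -0.001, 0.249), (303, 0.491, -0.004, 0.248), (307, 0.497, -0.005, 0.246), (311, 0.521, 0.015, 0.221), (315, 0.526, 0.01, 0.221)]
217 [(299, 0.5, 0.019, 0.224), (303, 0.507, 0.017, 0.221), (307, 0.512, 0.014, 0.22), (311, 0.52, 0.014, 0.216), (315, 0.525, 0.01, 0.215)]
220 [(299, 0.503, 0.022, 0.214), (303, 0.506, 0.017, 0.215), (307, 0.513, 0.015, 0.212), (311, 0.52, 0.013, 0.21), (315, 0.526, 0.01, 0.209)]
223 [(299, 0.504, 0.025, 0.205), (303, 0.507, 0.018, 0.208), (307, 0.514, 0.016, 0.206), (311, 0.519, 0.013, 0.205), (315, 0.525, 0.01, 0.203)]
226 [(299, 0.507, 0.028, 0.195), (303, 0.506, 0.016, 0.203), (307, 0.513, 0.015, 0.2), (311, 0.52, 0.013, 0.198), (315, 0.526, 0.011, 0.196)]
229 [(303, 0.505, 0.016, 0.197), (307, 0.513, 0.016, 0.193), (311, 0.52, 0.014, 0.191), (315, 0.524, 0.009, 0.192)]
232 [(303, 0.504, 0.015, 0.192), (307, 0.513, 0.016, 0.187), (311, 0.521, 0.016, 0.182), (315, 0.524, 0.009, 0.186)]
235 [(303, 0.506, 0.018, 0.183), (307, 0.513, 0.016, 0.181), (311, 0.519, 0.013, 0.179), (315, 0.524, 0.009, 0.178)]
238 []
241 [(307, 0.627, 0.162, 0.001)]
244 [(303, 0.519, 0.036, 0.144)]
```

View pics/c1.png

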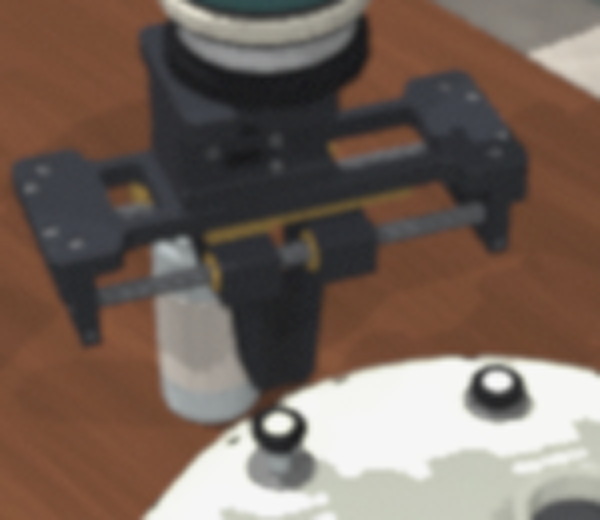

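The fingertips are at about crop (285,380), still roughly 28 mm above the head at (280,425), and there is no force. Continuing down, with a small shift along tool y.

Call:
arm_command([
  [[0,0.2,0.5],[0,0,0],-1],
  [[0,0,0.5],[0,0,0],-1],
  [[0,0,0.5],[0,0,0],-1],
  [[0,0,0.5],[0,0,0],-1],
  [[0,0,0],[0,0,0],-1],
  [[0,0,0],[0,0,0],-1],
])

```text
t: 5.43
ee_pos: [0.5224, 0.0201, 0.1372]
tool_rot: [[0.352, 0.936, -0.001], [0.936, -0.352, 0.0], [-0.001, -0.001, -1.0]]
wrist_force: [0.1, -0.5, 0.1]
opening: 0.0006
grasp_force: 0.0
```

Call:
arm_command([
  [[0,0,0.2],[0,0,0],-1],
  [[0,0,0.2],[0,0,0],-1],
  [[0,0,0],[0,0,0],-1],
  [[0,0,0],[0,0,0],-1],
])

```text
t: 5.77
ee_pos: [0.5229, 0.0201, 0.134]
tool_rot: [[0.352, 0.936, -0.0], [0.936, -0.352, 0.0], [-0.0, -0.0, -1.0]]
wrist_force: [0.7, 0.4, -0.0]
opening: 0.0004
grasp_force: 0.0
```

Call:
arm_command([
  [[0,0,0.2],[0,0,0],-1],
  [[0,0,0.2],[0,0,0],-1],
  [[0,0,0],[0,0,0],-1],
  [[0,0,0],[0,0,0],-1],
])

```text
t: 6.1
ee_pos: [0.5227, 0.0201, 0.1298]
tool_rot: [[0.352, 0.936, -0.0], [0.936, -0.352, -0.0], [-0.0, -0.0, -1.0]]
wrist_force: [-0.4, 0.5, 0.5]
opening: 0.0003
grasp_force: 0.0
```

Call:
arm_command([
  [[0,0,0.2],[0,0,0],-1],
  [[0,0,0.2],[0,0,0],-1],
  [[0,0,0],[0,0,0],-1],
  [[0,0,0],[0,0,0],-1],
])

```text
t: 6.43
ee_pos: [0.5232, 0.0201, 0.1262]
tool_rot: [[0.352, 0.936, 0.001], [0.936, -0.352, 0.0], [0.0, 0.001, -1.0]]
wrist_force: [-0.4, -0.9, 1.4]
opening: 0.0002
grasp_force: 0.4
```

```bash
python3 look.py c2.png
```

```text
6.4333 [0.5232 0.0201 0.1262] [-0.36 -0.9   1.37] 0.00022994189205947197 [[0.352, 0.936, 0.001], [0.936, -0.352, 0.0], [0.0, 0.001, -1.0]]
(0, 0, 14) [284.0, 484.0]
(9, 17, 14) [314.0, 461.0]
(9, -17, 14) [240.0, 480.0]
(-9, 17, 14) [328.0, 488.0]
(-9, -17, 14) [253.0, 507.0]
(0, 0, -50) [281.0, 372.0]
```

View pics/c2.png

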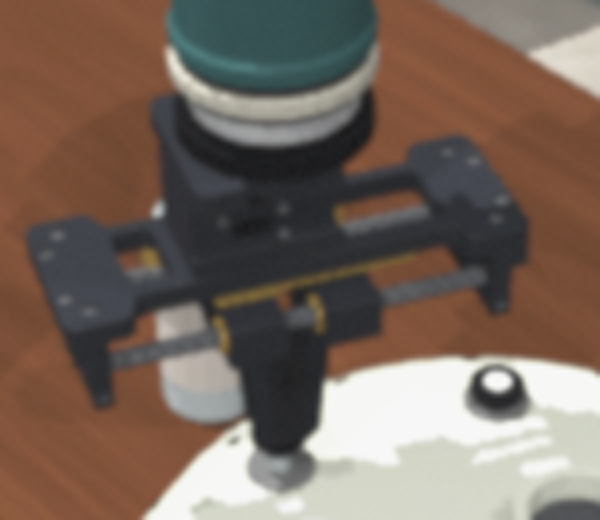

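The fingertip (crop ~(287,440)) is resting on the head (~(280,430)), with the neck visible beneath. Pressing on in small steps.

Call:
arm_command([
  [[0,0,0.2],[0,0,0],-1],
  [[0,0,0.2],[0,0,0],-1],
  [[0,0,0],[0,0,0],-1],
  [[0,0,0],[0,0,0],-1],
])

```text
t: 6.82
ee_pos: [0.5231, 0.0201, 0.122]
tool_rot: [[0.352, 0.936, 0.0], [0.936, -0.352, 0.0], [0.0, 0.0, -1.0]]
wrist_force: [1.7, -0.3, 0.5]
opening: 0.0008
grasp_force: 0.6
```

Call:
arm_command([
  [[0,0,0.2],[0,0,0],-1],
  [[0,0,0.2],[0,0,0],-1],
  [[0,0,0],[0,0,0],-1],
  [[0,0,0],[0,0,0],-1],
])

```text
t: 7.15
ee_pos: [0.523, 0.0201, 0.1178]
tool_rot: [[0.352, 0.936, 0.0], [0.936, -0.352, 0.0], [0.0, 0.0, -1.0]]
wrist_force: [0.4, 0.4, 0.4]
opening: 0.0002
grasp_force: 0.5
```

Call:
arm_command([
  [[0,0,0.1],[0,0,0],-1],
  [[0,0,0.1],[0,0,0],-1],
  [[0,0,0],[0,0,0],-1],
  [[0,0,0],[0,0,0],-1],
])

```text
t: 7.48
ee_pos: [0.5229, 0.0201, 0.1159]
tool_rot: [[0.352, 0.936, -0.0], [0.936, -0.352, -0.0], [-0.0, -0.0, -1.0]]
wrist_force: [1.1, -0.2, 0.9]
opening: 0.0002
grasp_force: 0.7
```

```bash
python3 look.py c3.png; python3 -c "
from rng import *
for vv in range(238,262,2):print(vv,[(uu,*P[vv,uu].round(3).tolist(),int(c[vv,uu])) for uu in(302,306,310,314,318)])"
```

```text
7.4833 [0.5229 0.0201 0.1159] [ 1.08 -0.23  0.94] 0.00021620811560865363 [[0.352, 0.936, -0.0], [0.936, -0.352, -0.0], [-0.0, -0.0, -1.0]]
(0, 0, 14) [284.0, 501.0]
(9, 17, 14) [314.0, 478.0]
(9, -17, 14) [240.0, 497.0]
(-9, 17, 14) [328.0, 506.0]
(-9, -17, 14) [253.0, 525.0]
(0, 0, -50) [281.0, 391.0]
238 [(302, 0.502, 0.016, 0.18, 44), (306, 0.51, 0.015, 0.177, 43), (310, 0.518, 0.014, 0.173, 39), (314, 0.523, 0.01, 0.172, 37), (318, 0.53, 0.008, 0.169, 45)]
240 [(302, 0.503, 0.017, 0.174, 44), (306, 0.51, 0.015, 0.172, 44), (310, 0.517, 0.014, 0.169, 39), (314, 0.525, 0.012, 0.165, 37), (318, 0.529, 0.008, 0.166, 43)]
242 [(302, 0.504, 0.018, 0.169, 48), (306, 0.51, 0.015, 0.168, 47), (310, 0.518, 0.015, 0.163, 42), (314, 0.523, 0.011, 0.163, 41), (318, 0.529, 0.008, 0.161, 48)]
244 [(302, 0.503, 0.017, 0.166, 48), (306, 0.51, 0.016, 0.162, 48), (310, 0.517, 0.014, 0.159, 41), (314, 0.525, 0.013, 0.156, 43), (318, 0.529, 0.007, 0.157, 49)]
246 [(302, 0.505, 0.021, 0.158, 71), (306, 0.508, 0.014, 0.161, 45), (310, 0.518, 0.015, 0.154, 44), (314, 0.523, 0.011, 0.154, 43), (318, 0.53
[... 478 characters left out ...]
(318, 0.529, 0.008, 0.138, 133)]
254 [(302, 0.509, 0.027, 0.132, 180), (306, 0.509, 0.015, 0.141, 49), (310, 0.518, 0.016, 0.135, 42), (314, 0.524, 0.012, 0.134, 40), (318, 0.538, 0.018, 0.121, 133)]
256 [(302, 0.513, 0.031, 0.123, 167), (306, 0.508, 0.014, 0.137, 48), (310, 0.516, 0.014, 0.133, 37), (314, 0.523, 0.012, 0.13, 48), (318, 0.534, 0.014, 0.122, 122)]
258 [(302, 0.51, 0.027, 0.123, 181), (306, 0.515, 0.023, 0.123, 94), (310, 0.516, 0.014, 0.128, 63), (314, 0.526, 0.015, 0.122, 89), (318, 0.531, 0.011, 0.121, 156)]
260 [(302, 0.507, 0.024, 0.122, 236), (306, 0.512, 0.019, 0.123, 140), (310, 0.519, 0.018, 0.119, 103), (314, 0.523, 0.011, 0.121, 115), (318, 0.529, 0.008, 0.12, 202)]
```

View pics/c3.png

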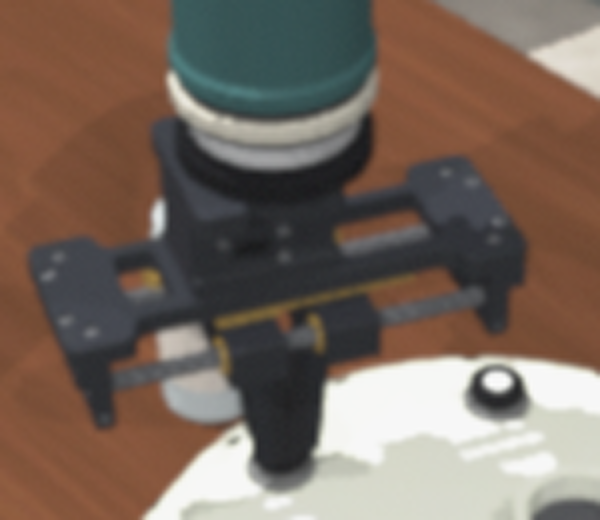

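The head has moved down with the fingertip (crop ~(282,468)) and only a thin grey rim of neck or shadow remains. Continuing in 1 mm steps until the force rises at the stop.

Call:
arm_command([
  [[0,0,0.1],[0,0,0],-1],
  [[0,0,0],[0,0,0],-1],
  [[0,0,0],[0,0,0],-1],
])

```text
t: 7.78
ee_pos: [0.5229, 0.0201, 0.115]
tool_rot: [[0.352, 0.936, -0.0], [0.936, -0.352, 0.0], [0.0, -0.0, -1.0]]
wrist_force: [0.5, -1.3, 2.6]
opening: 0.0006
grasp_force: 0.8
```

Call:
arm_command([
  [[0,0,0.1],[0,0,0],-1],
  [[0,0,0],[0,0,0],-1],
  [[0,0,0],[0,0,0],-1],
])

```text
t: 8.03
ee_pos: [0.5229, 0.0201, 0.114]
tool_rot: [[0.352, 0.936, 0.0], [0.936, -0.352, -0.0], [-0.0, 0.0, -1.0]]
wrist_force: [1.8, -0.4, 1.8]
opening: 0.0004
grasp_force: 0.8
```

Call:
arm_command([
  [[0,0,0.1],[0,0,0],-1],
  [[0,0,0],[0,0,0],-1],
  [[0,0,0],[0,0,0],-1],
])

```text
t: 8.28
ee_pos: [0.523, 0.0201, 0.1132]
tool_rot: [[0.352, 0.936, 0.0], [0.936, -0.352, -0.0], [-0.0, 0.0, -1.0]]
wrist_force: [0.1, -0.5, 4.1]
opening: 0.0001
grasp_force: 1.7
```

Call:
arm_command([
  [[0,0,0],[0,0,0],-1],
])

```text
t: 8.37
ee_pos: [0.523, 0.0201, 0.1132]
tool_rot: [[0.352, 0.936, 0.0], [0.936, -0.352, -0.0], [-0.0, 0.0, -1.0]]
wrist_force: [0.7, -0.6, 3.3]
opening: 0.0005
grasp_force: 1.7
```

Call:
arm_command([
  [[0,0,0.1],[0,0,0],-1],
  [[0,0,0],[0,0,0],-1],
  [[0,0,0],[0,0,0],-1],
])

```text
t: 8.62
ee_pos: [0.523, 0.0201, 0.1124]
tool_rot: [[0.352, 0.936, 0.0], [0.936, -0.352, -0.0], [0.0, 0.0, -1.0]]
wrist_force: [-1.1, 0.6, 5.8]
opening: 0.0006
grasp_force: 2.9
```

Call:
arm_command([
  [[0,0,0],[0,0,0],-1],
])

```text
t: 8.7
ee_pos: [0.523, 0.0201, 0.1124]
tool_rot: [[0.352, 0.936, 0.0], [0.936, -0.352, 0.0], [0.0, 0.0, -1.0]]
wrist_force: [-1.0, 0.2, 5.9]
opening: 0.0003
grasp_force: 2.9
```

The force is now rising at the cushion rate (about 3 N/mm, 5.9 N), so the pin is on its stop. Retreating straight up.

Call:
arm_command([
  [[0,0,-0.2],[0,0,0],-1],
  [[0,0,-0.3],[0,0,0],-1],
  [[0,0,-0.5],[0,0,0],-1],
  [[0,0,-1],[0,0,0],-1],
  [[0,0,-2],[0,0,0],-1],
  [[0,0,-2],[0,0,0],-1],
  [[0,0,-2],[0,0,0],-1],
  [[0,0,-2],[0,0,0],-1],
  [[0,0,-1],[0,0,0],-1],
  [[0,0,0],[0,0,0],-1],
])

```text
t: 9.53
ee_pos: [0.5248, 0.0201, 0.2255]
tool_rot: [[0.352, 0.936, 0.006], [0.936, -0.352, -0.0], [0.002, 0.005, -1.0]]
wrist_force: [1.4, 0.4, -0.0]
opening: 0.0007
grasp_force: 0.0
```

```bash
python3 look.py fin.png; python3 -c "
from rng import *
for n,(u0,v0) in dict(b=(364,236),c=(420,305),d=(335,290),e=(362,331),a=(310,258)).items():
  w=P[v0-9:v0+10,u0-9:u0+10].reshape(-1,3);h=w[(w[:,2]>.127)&(w[:,2]<.16)];print(n,h.mean(0).round(4),np.median(h[:,2]).round(4),len(h))"
```

```text
9.5333 [0.5248 0.0201 0.2255] [ 1.36  0.4  -0.03] 0.000660130559759843 [[0.352, 0.936, 0.006], [0.936, -0.352, -0.0], [0.002, 0.005, -1.0]]
(0, 0, 14) [283.0, 304.0]
(9, 17, 14) [315.0, 282.0]
(9, -17, 14) [236.0, 300.0]
(-9, 17, 14) [331.0, 308.0]
(-9, -17, 14) [250.0, 327.0]
(0, 0, -50) [279.0, 174.0]
b [ 0.6209 -0.0073  0.1317] 0.132 130
c [ 0.5755 -0.1781  0.1318] 0.1319 196
d [ 0.497  -0.0692  0.1317] 0.1318 178
e [ 0.4727 -0.1563  0.1316] 0.1317 221
a [0.5201 0.0212 0.1315] 0.1316 132
```

View pics/fin.png

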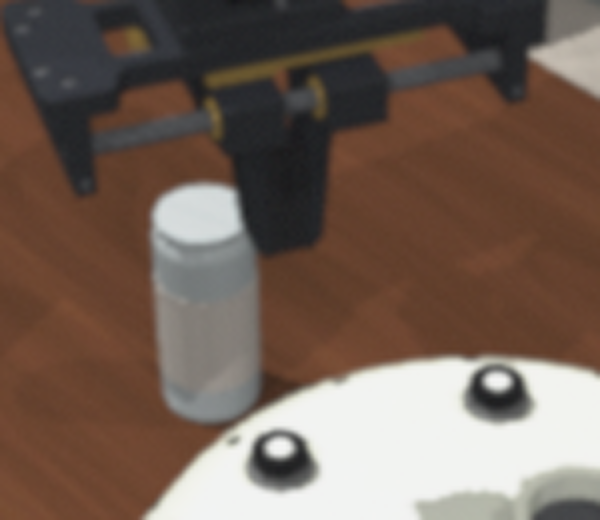

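The target (crop (280,458)) now sits like its neighbour at (497,390). Its measured top is 0.1316, against 0.1317–0.1320 for the others. The gripper is clear and the can is upright.

```bash
python3 -c "
from station import bot;print(bot.job_done())"
```

```text
the job is handed in; nothing more can be done
None
```

The popped-up target is pressed home: its top measures 131.6 mm above the table against 131.7–132.0 mm for the other four. The gripper is drawn back clear, and the job was handed in at about 9.5 s.

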